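# Fetch the juicer cone from under the rack with the grabber and refit it

### The job

The cone of the citrus press has been pushed back under the low wire rack where no hand fits. Take the grabber, squeeze its lever so that both jaws close on the cone under there, draw the cone well out into the open standing upright, let it go, and lay the grabber down flat on the free worktop well away from the cone, with nothing of it left under the rack. Then pick the cone up by its skirt, turn it until its socket lines up with the splines of the press, and lower it in your grip until it sits fully home, without knocking the cone over or shifting the other things.

Things in the scene. Friction and masses are not known exactly. Their poses are not given: they have to be found in the camera images.
- grabber: Short pick-up grabber, grey plastic and aluminium, 280 mm long, 0.19 kg, lying flat, jaws pointing away from the robot. Origin: underside, below the shaft line at the place to grip, near its centre of mass; x along the shaft to the jaws, y to the lever side, z up. Handle: straight bar, x -85 to 45, flat outer side at y -12, 30 mm high. Lever beside it on the +y side, 3 to 27 mm high.
- grabber_grip (a point): Where to grip the grabber from above, one finger on the handle's flat side, the other on the lever's rounded rubber finger pad: midway between them (grabber x 0, y 16 mm), 15 mm above its underside; axes as the grabber's. Width here along y: 56 mm released (y -12 to 44), about 44 mm when the jaws touch the cone, 37 mm fully squeezed.
- grabber_mouth (a point): Middle of the open jaws: grabber x 165 mm, y 0, 13 mm above its underside; the cone's axis should be here when the jaws close. Axes as the grabber's.
- jaw_left: Jaw on the lever side: bar 20 mm high (3 to 23 mm above the underside), from its pivot at grabber x 107, y 10 out to y 52 and forward to x 195. Open, the jaws stand 94 mm apart inside (87 at the tips), 104 mm outside; hollow behind the mouth back to x 120. Origin at the pivot.
- jaw_right: The other jaw, mirror image of jaw_left (pivot at grabber x 107, y -10). Both jaws are geared to the lever and close together, 1.5 times its angle.
- trigger (a joint): Lever angle: 0 released (jaws open), about 0.2 to 0.22 when the jaws touch the cone, 0.36 fully squeezed. Pivot at grabber x 54, y 16 mm. Sprung: starts to move at about 9 N at the grip, needs about 11 N where the jaws meet the cone, springs back open when let go. A grip of 5 to 7 N carries the grabber with its jaws open; 20 to 24 N holds the cone well.
- reamer: Cone of the citrus press, white plastic, 60 mm high, 0.1 kg, upright: round skirt 56 mm across, 24 mm high (grip here), above it a tapering dome. In its underside a cross-shaped socket, 23 mm deep, slots 8 mm wide; the four bold ridges on the dome stand over the arms of the cross, along the cone's own x and y (fits at every quarter turn). Origin: centre of underside.
- rack: Wire shelf riser of steel wire with jars on it, fixed, 145 mm deep (its x), 300 mm wide (its y), top 108 mm above the worktop, 100 mm clear beneath; legs only at its two ends (y -144 and 144 mm). Origin: centre of its footprint on the worktop; the open front faces -x.
- rack_front (a point): Middle of the rack's front edge, at worktop level; axes as the rack's, x points inwards under the rack. The cone stands 65 to 90 mm inside.
- press: Electric citrus press, fixed: white base, shallow steel dish 148 mm across, rim 94 mm above the worktop, spout on its +y side. In the middle rises the black drive shaft with four splines, a cross of blades 28 mm across and 5.5 mm thick along the press's x and y, 22 mm high, rounded on top. Origin: centre of the underside.
- press_seat (a point): Centre of the collar under the splines, 92 mm above the worktop, where the cone's underside comes to rest when home; the tops of the splines are 22 mm higher; the dish floor is 14 mm lower. Axes as the press's: the splines point along its x and y.
- spice_jar_red_a: Small spice jar with red cap, 45 x 106 mm, on the rack; leave alone. Origin centre of underside.
- spice_jar_red_b: Another spice jar with red cap, 45 x 106 mm, on the rack; leave alone. Origin centre of underside.
- pepper_mill: Wooden pepper mill, 58 x 170 mm, on the rack; leave alone. Origin centre of underside.
- salt_shaker: Glass salt shaker, 44 x 90 mm, on the rack; leave alone. Origin centre of underside.
- garlic: Garlic bulb, 60 mm, at the right near the front edge, beside the mug; leave alone. Origin centre of underside.
- water_glass: Drinking glass, 81 x 92 mm, left of the press; leave alone. Origin centre of underside.
- lemon: Lemon, 72 mm, behind the press in front of the microwave; leave alone. Origin on its underside.
- mug: Striped mug, 120 x 90 mm, at the right near the front edge; leave alone. Origin centre of underside.

How it is judged:
By the outcome, as a careful person would: the job done as asked, in the order asked, and still so for the second after the job is handed in, with the robot touching nothing.
It also fails if it takes over 72 s, if anything falls off the work surface, if the arm or the gripper's body presses on something with over 40 N, if the wrist force passes 120 N, or if a joint passes its speed limit or range.

### The arm

A 6-joint arm with a two-finger parallel gripper is mounted at the origin on a cart in front of the work surface, level with it; the furniture and walls round the work are solid. World frame = base frame: x ahead of the robot, y to its left, z up, the work surface at z = 0. Lengths are in m, angles in rad, forces in N, time in s.
With the tool pointing down it reaches from about 0.325 to 0.775 m from the base axis. Payload 5.5 kg.
Tool frame: the origin (TCP) lies at the centre of the arm's flange, where the gripper is bolted on; the fingertips stand 182 mm ahead of it and the grasp point (between the pads) lies 163 mm ahead of it; z points along the fingers, y is the line along which they close (so a half turn about z gives the same grasp; the last joint's range is limited). The gripper opens to 88 mm and grips with 3 to 60 N. Pads are 20 mm wide; open, the fingers measure 115 mm over their backs; the gripper's body (75 mm by 178 mm) begins 61 mm behind the grasp point.
Start: joints at [-1.347, 0.091, 1.231, -0, 1.82, -0.057], TCP at [0.166, -0.577, 0.405] pointing down, gripper open.
Joint ranges: [-2.87, 2.87], [-0.86, 2.18], [0.17, 2.46], [-1.51, 4.65], [0.06, 2.69], [-2.65, 2.65]. Speed limits (rad/s): [2.57, 2.57, 3.01, 3.14, 3.14, 3.14].

### API

Orientations are given as a 3x3 rotation matrix whose columns are the frame's x, y, z axes.
In Python, from rig import env gives the robot as it stands.
- The arm moves only by the tool carry_out, never from a script. Its argument "deltas" is a list of rows, each an object with "angular": the turn, a rotation vector about the tool's x, y, z in units of 5 degrees (1.0 is 5 degrees), a list of three; "translation": the shift along the tool's x, y, z in units of 30 mm (1.0 is 30 mm), a list of three; "fingers": the opening, from 0 (shut) to 1 (fully open). In form: [{"angular": [rx, ry, rz], "translation": [dx, dy, dz], "fingers": fingers}, ...]. A call has 1 to 12 rows; each row shifts and turns the commanded pose from where the row before left it, along the tool's axes as they then stand; what a row does not reach is not made up. A row lasts 1/12 s, in which the tool goes at most 41.7 mm and 7.16 degrees, less where a joint would pass 70% of its speed; a pose out of reach is approached as far as the arm can. A call is refused whole if a number of a shift passes 1 or a number of a turn 1, either way. A call with a gripper value outside its range is refused whole. The fingers move at their own pace and stop on an object; "force" is the grip in N (left out, the last holds). Time passes only in rows, so rows that do not move let the fingers close. It gives the time, the measured TCP pose, the force, the opening and the grip force at its end, in the units of the state.
- env.state(): the state, without advancing time (a new reading comes with each control period).
- env.get_image(name): name is "scene" or "top" or "wrist"; returns (picture, depth): 480x640x3 uint8, red, green, blue; 480x640 float32, m along the optical axis (not along the pixel's ray), 0 where there is no reading.
- env.camera_info(name): a dict with "mtx" (3x3 intrinsics, pixels), "rvec" (rotation vector, rad) and "tvec" (3), from world to camera coordinates, as OpenCV has them. Camera axes: x right, y down, z forward; pixel columns grow to the right and rows downward; lengths in m; the calibration is good to about 2 mm. A picture is of the moment at which its call begins: read the wrist's pose just before it. camera_info takes no time and is no camera call; for the wrist camera it gives the pose at the moment of the call.
- env.hand_in(): hands the job in; it is judged then, once.
The state is a dict: "t": time; "q": joint angles; "joint_vel": joint speeds; "joint_torque": joint torques, N m; "tcp_pos": TCP position; "eef_rot": TCP orientation; "contact_force": force on the tool from outside, world axes, zero at the start; "wrist_torque": the same for the moment, N m; "finger_gap": finger opening in m; "gripper_force": force on a finger pad.
Only numpy, scipy, OpenCV 4.12 (cv2) and the standard library are available. Lean on these libraries where they do the work, as an engineer would, in place of code of your own. Each camera call takes 0.05 s, during which the arm holds its last target. There are 200 camera calls.

## Working session

There is one attempt and no reset: what is moved stays moved. The work goes in short steps, Python scripts to look and compute and a tool call to move; the robot and the scene stay as the last step left them, time stands still between calls to the robot, and variables do not carry over. Pictures are saved under pics/ and viewed, at most 12 in all, crops included, and the job is handed in when it is done.

Besides the shell and the picture viewer there is one more tool, called after ">>>" as name([rows], argument=value, ...), one row to a line, values as JSON. carry_out: Moves the arm, as the interface text tells. Its arguments: {"type":"object","properties":{"deltas":{"type":"array"},"force":{"type":"number"}},"required":["deltas"]}

```bash
mkdir -p pics; ls
cat > h.py <<'E'
from rig import env
import numpy as np, cv2
def cam(n):
    c=env.camera_info(n); R=cv2.Rodrigues(np.array(c["rvec"],float))[0]
    return np.array(c["mtx"],float),R,np.array(c["tvec"],float).ravel()
def proj(n,P,c=None):
    K,R,t=c or cam(n); p=(R@np.atleast_2d(P).T).T+t; p=p@K.T; return p[:,:2]/p[:,2:]
def ray(u,v,c):
    K,R,t=c; d=R.T@np.linalg.inv(K)@[u,v,1]; return -R.T@t,d
def onz(u,v,z,c):
    o,d=ray(u,v,c); return o+d*(z-o[2])/d[2]
def dep(u,v,D,c):
    o,d=ray(u,v,c); return o+d*D[int(round(v)),int(round(u))]
E
python3 - <<'E'
from h import *
for n in ("scene","top"):
    i,d=env.get_image(n); cv2.imwrite(f"pics/{n}0.png",i[...,::-1]); np.savez(f"{n}0.npz",i=i,d=d)
    K,R,t=cam(n); print(n,-R.T@t,R[2],K[0,0])
    np.save(f"{n}cam.npy",0)
E
```

```text
pics
scene [-0.64426119 -1.02563919  0.93222829] [ 0.66779604  0.57196117 -0.47634952] 580.6503491602163
top [-0.89733114 -0.39878929  1.95738361] [ 0.60648665  0.16586933 -0.77759971] 606.8825974434923
```

View pics/scene0.png

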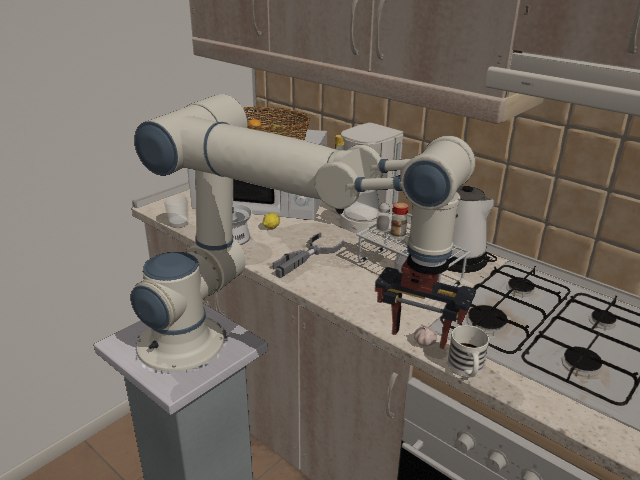

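View pics/top0.png

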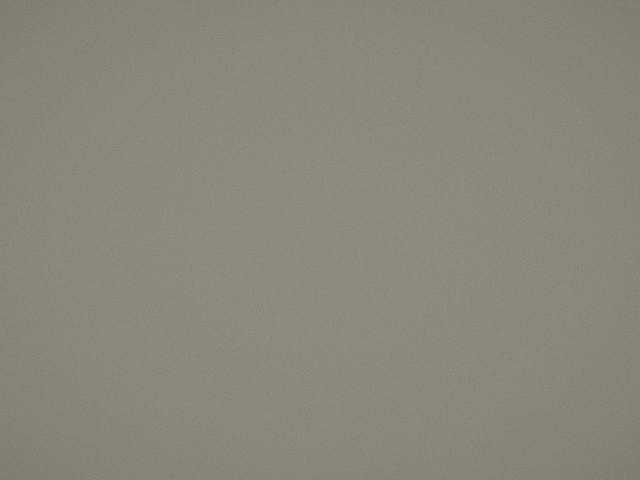

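The scene view shows the grabber at about (300,258), the rack around (390,255), the press at (240,225) partly hidden by the arm, and the garlic and mug at (430,340). The top camera only sees a blank surface, so I'll use the scene and wrist cameras.

Run:
```python
from h import *
z=np.load("scene0.npz"); im=z["i"]; d=z["d"]; c=cam("scene")
x0,x1,y0,y1=220,480,160,355
cv2.imwrite("pics/crop1.png",cv2.resize(im[y0:y1,x0:x1,::-1],None,fx=3,fy=3,interpolation=cv2.INTER_CUBIC))
for u,v in [(275,270),(290,263),(305,254),(318,240),(340,247),(240,225),(271,221),(178,210),(427,337)]:
    print((u,v),dep(u,v,d,c).round(3))
s=env.state(); print(s["eef_rot"],s["tcp_pos"])
i,dd=env.get_image("wrist"); cv2.imwrite("pics/w0.png",i[...,::-1])
K,R,t=cam("wrist"); E=np.array(s["eef_rot"]);o=-R.T@t
print("cam in tool",E.T@(o-s["tcp_pos"]),"\n",(R@E).round(3),K.round(0))
```

```text
(275, 270) [ 0.405  0.075 -0.   ]
(290, 263) [0.436 0.041 0.025]
(305, 254) [0.5   0.038 0.031]
(318, 240) [ 0.638  0.106 -0.   ]
(340, 247) [0.637 0.01  0.009]
(240, 225) [0.45  0.28  0.066]
(271, 221) [0.572 0.262 0.042]
(178, 210) [0.381 0.517 0.067]
(427, 337) [ 0.4   -0.469  0.033]
[[ 9.60829741e-01  2.77139013e-01 -4.19405119e-04]
 [ 2.77139317e-01 -9.60828120e-01  1.76695186e-03]
 [ 8.67150639e-05 -1.81397355e-03 -9.99998351e-01]] [ 0.16627519 -0.57655503  0.40358768]
cam in tool [ 0.07891268 -0.00036551  0.02024813] 
 [[-0.     1.    -0.001]
 [-0.958 -0.001 -0.286]
 [-0.286  0.001  0.958]] [[348.   0. 320.]
 [  0. 348. 236.]
 [  0.   0.   1.]]
```

View pics/crop1.png

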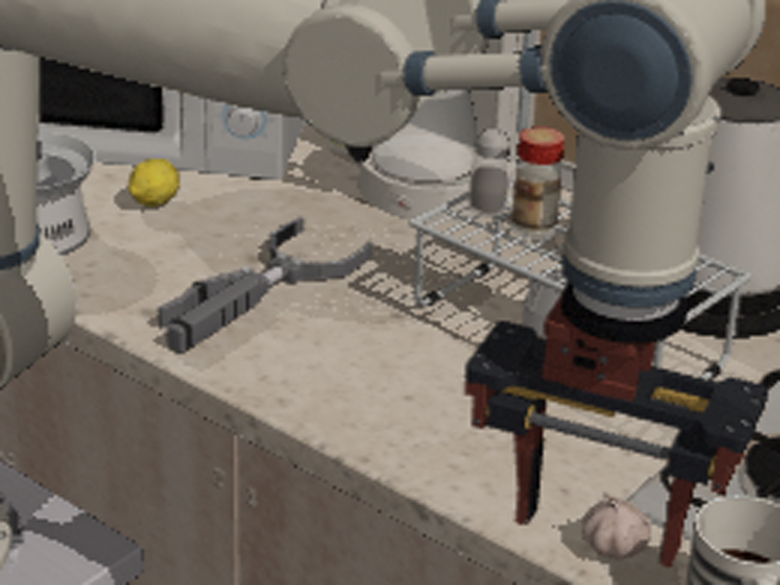

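The enlarged crop shows the grabber handle from (180,335) to the shaft at (272,275), with the jaws open towards (300,225) and (370,245). The rack's front legs stand at (425,298) and (715,370). I'll move the wrist over the grabber for a proper look.

>>> carry_out([
  {"angular": [0, 0, 0], "translation": [0.5, -0.5, 0], "fingers": 1},
  {"angular": [0, 0, 0], "translation": [0.9, -0.95, 0], "fingers": 1},
  {"angular": [0, 0, 0], "translation": [0.9, -0.95, 0], "fingers": 1},
  {"angular": [0, 0, 0], "translation": [0.9, -0.95, 0], "fingers": 1},
  {"angular": [0, 0, 0], "translation": [0.9, -0.95, 0], "fingers": 1},
  {"angular": [0, 0, 0], "translation": [0.9, -0.95, 0], "fingers": 1},
  {"angular": [0, 0, 0], "translation": [0.9, -0.95, 0], "fingers": 1},
  {"angular": [0, 0, 0], "translation": [0.9, -0.95, 0], "fingers": 1},
  {"angular": [0, 0, 0], "translation": [0.9, -0.95, 0], "fingers": 1},
  {"angular": [0, 0, 0], "translation": [0.9, -0.95, 0], "fingers": 1},
  {"angular": [0, 0, 0], "translation": [0.9, -0.95, 0], "fingers": 1},
  {"angular": [0, 0, 0], "translation": [0.9, -0.95, 0], "fingers": 1},
], force=5)

```text
t: 1.15
tcp_pos: [0.3753, -0.1725, 0.4045]
eef_rot: [[0.961, 0.277, 0.0], [0.277, -0.961, -0.0], [0.0, 0.0, -1.0]]
contact_force: [1.0, 0.7, -1.2]
finger_gap: 0.0878
gripper_force: 0.0
```

>>> carry_out([
  {"angular": [0, 0, 0.8], "translation": [0.9, -0.95, 0], "fingers": 1},
  {"angular": [0, 0, 0.8], "translation": [0.9, -0.95, 0], "fingers": 1},
  {"angular": [0, 0, 0.8], "translation": [0.9, -0.95, 0], "fingers": 1},
  {"angular": [0, 0, 0.8], "translation": [0.9, -0.95, 0], "fingers": 1},
  {"angular": [0, 0, 0], "translation": [0.9, -0.95, 0], "fingers": 1},
  {"angular": [0, 0, 0], "translation": [0.5, -0.5, 0], "fingers": 1},
  {"angular": [0, 0, 0], "translation": [0, 0, 0], "fingers": 1},
  {"angular": [0, 0, 0], "translation": [0, 0, 0], "fingers": 1},
])

```text
t: 1.82
tcp_pos: [0.5034, 0.0006, 0.4037]
eef_rot: [[1.0, 0.004, -0.002], [0.004, -1.0, -0.0], [-0.002, 0.0, -1.0]]
contact_force: [0.2, -1.0, 0.2]
finger_gap: 0.0879
gripper_force: 0.0
```

Run:
```python
from h import *
s=env.state(); print(s["eef_rot"],s["tcp_pos"],s["t"])
c=cam("wrist");i,d=env.get_image("wrist"); cv2.imwrite("pics/w1.png",i[...,::-1]); np.savez("w1.npz",i=i,d=d,K=c[0],R=c[1],t=c[2])
i2,d2=env.get_image("scene"); np.savez("s1.npz",i=i2,d=d2)
cv2.imwrite("pics/s1.png",cv2.resize(i2[150:350,210:476,::-1],None,fx=3,fy=3,interpolation=cv2.INTER_CUBIC))
```

```text
[[ 9.99991031e-01  3.68162113e-03 -2.09383245e-03]
 [ 3.68122521e-03 -9.99993206e-01 -1.92912843e-04]
 [-2.09452846e-03  1.85203244e-04 -9.99997789e-01]] [0.50342559 0.00064588 0.40374492] 1.8167
```

View pics/w1.png

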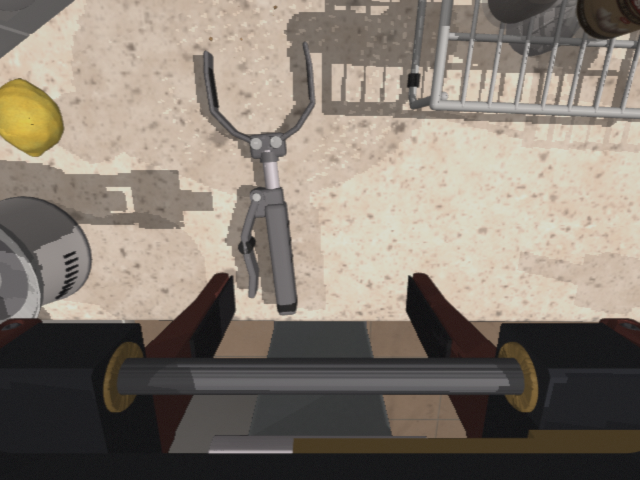

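View pics/s1.png

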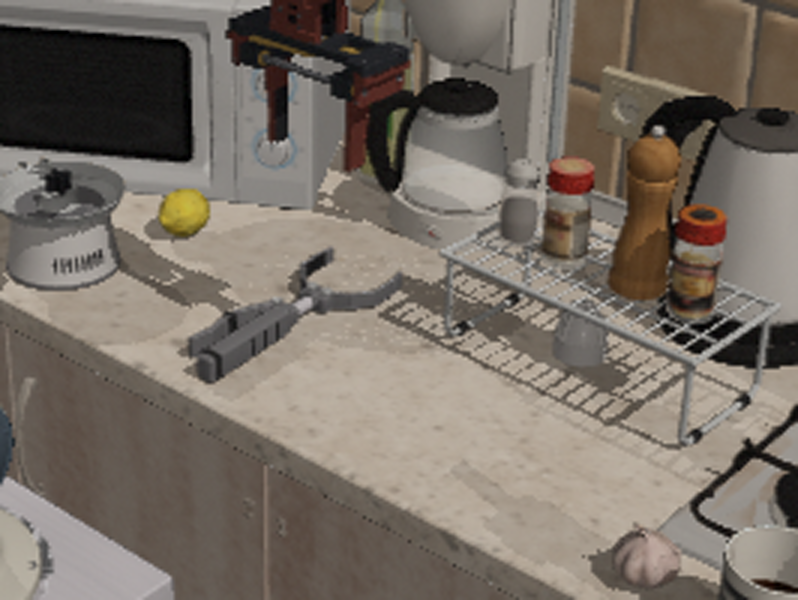

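The wrist view shows jaw tips at (207,52) and (306,43), bolts at (256,144) and (277,142), the handle from (277,205) to (287,308), the lever pad near (247,248), and the rack's front left corner at (437,106). In the scene crop the cone under the rack stands with its skirt foot at (580,358), and the rack feet are at (457,330) and (690,440).

```bash
cat >> h.py <<'E'
def cloud(d,c):
    K,R,t=c; v,u=np.mgrid[0:480,0:640]; z=d.ravel()
    p=np.stack([(u.ravel()-K[0,2])/K[0,0]*z,(v.ravel()-K[1,2])/K[1,1]*z,z],1)
    return ((p-t)@R).reshape(480,640,3)
def tri(l):
    A=np.zeros((3,3));b=np.zeros(3)
    for u,v,c in l:
        o,d=ray(u,v,c);d=d/np.linalg.norm(d);M=np.eye(3)-np.outer(d,d);A+=M;b+=M@o
    return np.linalg.solve(A,b)
E
python3 - <<'E'
from h import *
w=np.load("w1.npz"); cw=(w["K"],w["R"],w["t"]); cs=cam("scene"); s=np.load("s1.npz")
C=lambda x,y:(210+(x-1)/3,150+(y-1)/3)
for n,a,b in [("endTop",(287,303),C(208,358)),("tipL",(207,52),C(330,253)),("tipR",(306,43),C(400,275)),("rackcorner",(437,106),C(443,254)),("footL",(415,103),C(456,330))]:
    p=tri([(*a,cw),(*b,cs)]); print(n,p.round(4),(proj(0,p,cw)-a).round(1),(proj(0,p,cs)-b).round(1))
P=cloud(w["d"],cw)
for nm,(u0,u1,v0,v1),z0,z1 in [("handle",(262,300,205,310),.026,.036),("lever",(238,262,200,300),.015,.032),("jaws",(195,320,40,130),.012,.03)]:
    q=P[v0:v1,u0:u1].reshape(-1,3); q=q[(q[:,2]>z0)&(q[:,2]<z1)]
    m=q.mean(0); U=np.linalg.svd(q[:,:2]-m[:2])[2] if len(q)<3000 else None
    print(nm,len(q),m.round(4),U[0] if U is not None else 0, q.min(0).round(3),q.max(0).round(3))
for p in [(256,144),(277,142),(247,247),(270,172)]: print(p,dep(*p,w["d"],cw).round(4))
print("feet",onz(*C(456,333),0.004,cs).round(3),onz(*C(688,440),0.004,cs).round(3))
Q=cloud(s["d"],cs)
q=Q[252:275,392:416].reshape(-1,3); q=q[(q[:,2]>.004)&(q[:,2]<.023)&(q[:,0]<.9)]
print("cone skirt pts",len(q),np.median(q,0).round(4),q.min(0).round(3),q.max(0).round(3))
from scipy.optimize import least_squares
r=least_squares(lambda x:np.hypot(q[:,0]-x[0],q[:,1]-x[1])-.028,[.73,-.1],loss="soft_l1",f_scale=.002); print(r.x)
print("cone foot nearest",onz(*C(580,366),0,cs))
E
```

```text
endTop [0.3923 0.0405 0.0225] [[-1.7  1.3]] [[0.8 0.3]]
tipL [0.654  0.1107 0.0141] [[-1.4  1.2]] [[0.5 0.1]]
tipR [0.6611 0.0155 0.0189] [[-1.   1.1]] [[ 0.4 -0. ]]
rackcorner [ 0.6009 -0.0862  0.1051] [[-0.4  0.4]] [[ 0.1 -0. ]]
footL [ 0.6121 -0.0953  0.0139] [[ 2.3 -2.1]] [[-0.9  0.2]]
handle 1993 [0.452  0.0437 0.0291] [-0.99629384 -0.08601503] [0.39  0.028 0.026] [0.51  0.059 0.032]
lever 1015 [0.464  0.0764 0.0253] [-0.99774871  0.06706342] [0.402 0.062 0.015] [0.515 0.09  0.029]
jaws 1173 [0.6208 0.063  0.0208] [-0.02964587  0.99956046] [0.585 0.006 0.012] [0.662 0.112 0.024]
(256, 144) [0.5705 0.065  0.024 ]
(277, 142) [0.5725 0.044  0.0244]
(247, 247) [0.4631 0.0796 0.0267]
(270, 172) [0.5427 0.0523 0.0226]
feet [ 0.624 -0.09   0.004] [ 0.615 -0.376  0.004]
cone skirt pts 115 [ 0.6619 -0.2187  0.0122] [ 0.633 -0.25   0.004] [ 0.774 -0.132  0.023]
[ 0.68262485 -0.20567851]
cone foot nearest [ 0.66248385 -0.22054514  0.        ]
```

>>> carry_out([
  {"angular": [0, 0, -0.96], "translation": [0, 0, 0], "fingers": 1},
  {"angular": [0, 0, 0], "translation": [-0.38, -0.71, 0.5], "fingers": 1},
  {"angular": [0, 0, 0], "translation": [-0.38, -0.71, 0.5], "fingers": 1},
  {"angular": [0, 0, 0], "translation": [-0.38, -0.71, 0.5], "fingers": 1},
  {"angular": [0, 0, 0], "translation": [0, 0, 0.7], "fingers": 1},
  {"angular": [0, 0, 0], "translation": [0, 0, 0.3], "fingers": 1},
  {"angular": [0, 0, 0], "translation": [0, 0, 0], "fingers": 1},
  {"angular": [0, 0, 0], "translation": [0, 0, 0], "fingers": 1},
])

```text
t: 2.58
tcp_pos: [0.4634, 0.0597, 0.3299]
eef_rot: [[0.997, 0.084, -0.0], [0.084, -0.997, -0.0], [-0.0, 0.0, -1.0]]
contact_force: [0.7, 0.3, 0.4]
finger_gap: 0.0878
gripper_force: 0.0
```

Run:
```python
from h import *
w=np.load("w1.npz"); cw=(w["K"],w["R"],w["t"]); P=cloud(w["d"],cw)
q=P[60:125,430:640].reshape(-1,3); q=q[(abs(q[:,2]-.105)<.006)&(q[:,0]<.61)&(q[:,0]>.59)]
print("front wire",len(q),np.polyfit(q[:,1],q[:,0],1),q.min(0),q.max(0))
s1=np.load("s1.npz"); Q=cloud(s1["d"],cam("scene")).reshape(-1,3)
q=Q[(Q[:,2]>.115)&(Q[:,2]<.27)&(Q[:,0]>.55)&(Q[:,0]<.75)&(Q[:,1]>-.42)&(Q[:,1]<-.06)]
for y in np.arange(-.4,-.06,.04):
    k=q[abs(q[:,1]-y)<.02]; print("jars",y.round(2),len(k),k[:,0].min().round(3) if len(k) else "",k[:,2].max().round(3) if len(k) else "")
q=Q[(abs(Q[:,2])<.004)&(Q[:,1]>-.3)&(Q[:,1]<.2)]
print("front edge",[ (y.round(2),np.percentile(q[abs(q[:,1]-y)<.02][:,0],.5).round(3)) for y in np.arange(-.3,.2,.1)])
s=env.state(); print(s["eef_rot"],s["tcp_pos"],s["q"],s["t"])
c=cam("wrist");i,d=env.get_image("wrist"); np.savez("w2.npz",i=i,d=d,K=c[0],R=c[1],t=c[2]);cv2.imwrite("pics/w2.png",i[...,::-1])
P=cloud(d,c).reshape(-1,3)
yaw=np.radians(5); X=np.array([np.cos(yaw),np.sin(yaw)]);Y=np.array([-X[1],X[0]])
P=P[(P[:,2]>.006)&(P[:,2]<.034)&(P[:,0]>.37)&(P[:,0]<.68)&(P[:,1]>-.01)&(P[:,1]<.13)]
h=P[(P[:,2]>.0265)&(P[:,0]>.40)&(P[:,0]<.5)]
gx=(P[:,:2]-[.4649,.0453])@X; gy=(P[:,:2]-[.4649,.0453])@Y
for a in range(-90,60,15):
    k=(abs(gx-a/1e3)<.006); 
    if k.sum(): print(a,k.sum(),"y %.4f..%.4f"%(gy[k].min(),gy[k].max()),"top(z>26) y",np.round([gy[k&(P[:,2]>.0265)].min(),gy[k&(P[:,2]>.0265)].max()],4) if (k&(P[:,2]>.0265)).any() else "")
```

```text
front wire 2725 [0.03522855 0.60616916] [ 0.59307425 -0.24030851  0.10214675] [ 0.60999603 -0.08073855  0.11011488]
jars -0.4 0  
jars -0.36 398 0.63 0.22
jars -0.32 217 0.632 0.218
jars -0.28 799 0.637 0.27
jars -0.24 57 0.645 0.263
jars -0.2 471 0.633 0.22
jars -0.16 175 0.641 0.219
jars -0.12 221 0.642 0.2
jars -0.08 0  
front edge [(np.float64(-0.3), np.float64(0.354)), (np.float64(-0.2), np.float64(0.353)), (np.float64(-0.1), np.float64(-0.15)), (np.float64(0.0), np.float64(-0.151)), (np.float64(0.1), np.float64(-0.151))]
[[ 9.96500952e-01  8.35812736e-02 -1.53949948e-04]
 [ 8.35812293e-02 -9.96500930e-01 -2.74778294e-04]
 [-1.76377586e-04  2.60949506e-04 -9.99999950e-01]] [0.46339569 0.0596693  0.32991683] [ 5.53211415e-02 -2.73164778e-01  1.70520865e+00 -2.68431679e-04
  1.70971769e+00  1.54240145e+00] 2.5833
-75 282 y -0.0106..0.0114 top(z>26) y [-0.0103  0.0114]
-60 354 y -0.0102..0.0419 top(z>26) y [-0.0101  0.0408]
-45 427 y -0.0107..0.0407 top(z>26) y [-0.0099  0.0397]
-30 477 y -0.0105..0.0384 top(z>26) y [-0.0095  0.0373]
-15 501 y -0.0113..0.0405 top(z>26) y [-0.0101  0.0388]
0 602 y -0.0108..0.0443 top(z>26) y [-0.0105  0.044 ]
15 515 y -0.0113..0.0399 top(z>26) y [-0.0102  0.0397]
30 610 y -0.0110..0.0353 top(z>26) y [-0.0101  0.0344]
45 675 y -0.0108..0.0286 top(z>26) y [-0.0098  0.0267]
```

>>> carry_out([
  {"angular": [0, 0, 0], "translation": [0, -0.05, 0.8], "fingers": 1},
  {"angular": [0, 0, 0], "translation": [0, 0, 1], "fingers": 1},
  {"angular": [0, 0, 0], "translation": [0, 0, 1], "fingers": 1},
  {"angular": [0, 0, 0], "translation": [0, 0, 1], "fingers": 1},
  {"angular": [0, 0, 0], "translation": [0, 0, 0.6], "fingers": 1},
  {"angular": [0, 0, 0], "translation": [0, 0, 0.4], "fingers": 1},
  {"angular": [0, 0, 0], "translation": [0, 0, 0], "fingers": 1},
  {"angular": [0, 0, 0], "translation": [0, 0, 0], "fingers": 0.6},
  {"angular": [0, 0, 0], "translation": [0, 0, 0], "fingers": 0.6},
  {"angular": [0, 0, 0], "translation": [0, 0, 0], "fingers": 0.5},
  {"angular": [0, 0, 0], "translation": [0, 0, 0], "fingers": 0.5},
  {"angular": [0, 0, 0], "translation": [0, 0, 0], "fingers": 0.5},
], force=6)

```text
t: 3.63
tcp_pos: [0.4638, 0.0622, 0.1868]
eef_rot: [[0.996, 0.085, 0.002], [0.085, -0.996, 0.0], [0.002, 0.0, -1.0]]
contact_force: [-0.0, -0.0, -0.7]
finger_gap: 0.0578
gripper_force: 0.0
```

>>> carry_out([
  {"angular": [0, 0, 0], "translation": [0, 0, 0], "fingers": 0.4},
  {"angular": [0, 0, 0], "translation": [0, 0, 0], "fingers": 0.4},
  {"angular": [0, 0, 0], "translation": [0, 0, 0], "fingers": 0.3},
  {"angular": [0, 0, 0], "translation": [0, 0, 0], "fingers": 0.3},
  {"angular": [0, 0, 0], "translation": [0, 0, 0], "fingers": 0.3},
  {"angular": [0, 0, 0], "translation": [0, 0, 0], "fingers": 0.3},
], force=6)

```text
t: 4.13
tcp_pos: [0.4637, 0.0622, 0.1866]
eef_rot: [[0.996, 0.085, 0.002], [0.085, -0.996, 0.0], [0.002, 0.0, -1.0]]
contact_force: [-0.1, -0.5, 6.3]
finger_gap: 0.0557
gripper_force: 6.0
```

>>> carry_out([
  {"angular": [0, 0, 0], "translation": [0, 0, -0.2], "fingers": 0.3},
  {"angular": [0, 0, 0], "translation": [0, 0, -0.3], "fingers": 0.3},
  {"angular": [0, 0, 0], "translation": [0, 0, -0.2], "fingers": 0.3},
  {"angular": [0, 0, 0.2], "translation": [-0.4, 0, 0], "fingers": 0.3},
  {"angular": [0, 0, 0.2], "translation": [-0.7, 0, 0], "fingers": 0.3},
  {"angular": [0, 0, 0.2], "translation": [-0.7, 0.2, 0], "fingers": 0.3},
  {"angular": [0, 0, 0.2], "translation": [-0.7, 0.5, 0], "fingers": 0.3},
  {"angular": [0, 0, 0.2], "translation": [-0.4, 0.7, 0], "fingers": 0.3},
  {"angular": [0, 0, 0], "translation": [0, 0.8, 0], "fingers": 0.3},
  {"angular": [0, 0, 0], "translation": [0, 0.8, 0], "fingers": 0.3},
  {"angular": [0, 0, 0], "translation": [0, 0.5, 0], "fingers": 0.3},
  {"angular": [0, 0, 0], "translation": [0, 0, 0], "fingers": 0.3},
], force=6.5)

```text
t: 5.13
tcp_pos: [0.3773, -0.0492, 0.2072]
eef_rot: [[1.0, -0.005, 0.001], [-0.005, -1.0, -0.001], [0.001, 0.001, -1.0]]
contact_force: [-0.6, 0.5, -2.3]
finger_gap: 0.0558
gripper_force: 6.5
```

Run:
```python
from h import *
s=env.state(); print(np.round(s["eef_rot"],3),s["tcp_pos"],s["finger_gap"],s["gripper_force"],s["t"])
i2,d2=env.get_image("scene"); np.savez("s2.npz",i=i2,d=d2)
cv2.imwrite("pics/s2.png",cv2.resize(i2[190:340,260:460,::-1],None,fx=4,fy=4,interpolation=cv2.INTER_CUBIC))
c=cam("wrist");i,d=env.get_image("wrist");P=cloud(d,c)
np.savez("w3.npz",i=i,d=d,K=c[0],R=c[1],t=c[2]);cv2.imwrite("pics/w3.png",i[...,::-1])
```

```text
[[ 1.    -0.005  0.001]
 [-0.005 -1.    -0.001]
 [ 0.001  0.001 -1.   ]] [ 0.37733461 -0.04917809  0.20717375] 0.055846000927941244 6.498733386397362 5.1333
```

View pics/s2.png

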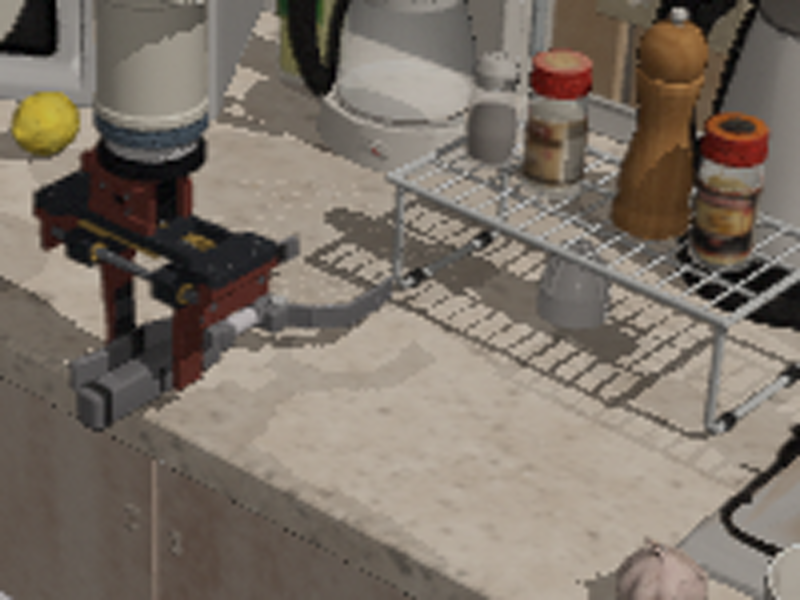

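The grabber is held level and clear, with its right jaw tip near (390,290), just in front of the rack's left leg. The cone skirt under the rack spans (538..607) with its foot at about (572,331). I'll refine the cone centre.

Run:
```python
from h import *
from scipy.optimize import least_squares
cs=cam("scene"); K,R,t=cs
for f in ("s1","s2"):
    s=np.load(f+".npz"); Q=cloud(s["d"],cs)
    q=Q[240:276,392:414].reshape(-1,3); q=q[(np.hypot(q[:,0]-.685,q[:,1]+.206)<.045)]
    for lo,hi in((.004,.014),(.012,.024)):
        k=q[(q[:,2]>lo)&(q[:,2]<hi)]
        r=least_squares(lambda x:np.hypot(k[:,0]-x[0],k[:,1]-x[1])-.028,[.685,-.206],loss="soft_l1",f_scale=.001)
        print(f,len(k),r.x.round(4),np.std(r.fun).round(4))
# predicted silhouette for candidate centres
for c in [(.685,-.206),(.68,-.206),(.675,-.206),(.68,-.21)]:
    a=np.linspace(0,2*np.pi,90); ring=np.c_[c[0]+.028*np.cos(a),c[1]+.028*np.sin(a),0*a]
    p=proj(0,ring,cs); pt=proj(0,[[*c,.06]],cs)[0]
    f=lambda u,v:np.round([(u-260)*4+1.5,(v-190)*4+1.5],0)
    print(c,"L",(p[:,0].min()-260)*4,"R",(p[:,0].max()-260)*4,"bottom",(p[:,1].max()-190)*4,"apex",f(*pt))
```

```text
s1 57 [ 0.6821 -0.2053] 0.0035
s1 63 [ 0.6824 -0.2059] 0.0032
s2 52 [ 0.6822 -0.2066] 0.0046
s2 73 [ 0.6817 -0.206 ] 0.0033
(0.685, -0.206) L 536.6349925623012 R 609.2969470090052 bottom 327.74882685257353 apex [581. 243.]
(0.68, -0.206) L 532.9055496058095 R 605.691685073404 bottom 330.29658920730685 apex [577. 245.]
(0.675, -0.206) L 529.1622403866647 R 602.072978802559 bottom 332.8539679308519 apex [573. 248.]
(0.68, -0.21) L 537.147628688218 R 610.0392820006814 bottom 332.1680972892534 apex [581. 247.]
```

>>> carry_out([
  {"angular": [0, 0, 0], "translation": [0, 0.4, 0], "fingers": 0.3},
  {"angular": [0, 0, 0], "translation": [0, 0.8, 0], "fingers": 0.3},
  {"angular": [0, 0, 0], "translation": [0, 0.9, 0], "fingers": 0.3},
  {"angular": [0, 0, 0], "translation": [0, 0.9, 0], "fingers": 0.3},
  {"angular": [0, 0, 0], "translation": [0, 0.9, 0], "fingers": 0.3},
  {"angular": [0, 0, 0], "translation": [0, 0.6, 0.1], "fingers": 0.3},
  {"angular": [0, 0, 0], "translation": [0, 0.4, 0.2], "fingers": 0.3},
  {"angular": [0, 0, 0], "translation": [0, 0, 0.3], "fingers": 0.3},
  {"angular": [0, 0, 0], "translation": [0, 0, 0], "fingers": 0.3},
  {"angular": [0, 0, 0], "translation": [0, 0, 0], "fingers": 0.3},
])

```text
t: 6.07
tcp_pos: [0.3772, -0.193, 0.1876]
eef_rot: [[1.0, -0.001, -0.002], [-0.001, -1.0, 0.002], [-0.002, -0.002, -1.0]]
contact_force: [-0.4, 0.4, -2.2]
finger_gap: 0.0559
gripper_force: 6.5
```

Run:
```python
from h import *
s=env.state(); p=np.array(s["tcp_pos"]); print(np.round(s["eef_rot"],3),p,s["finger_gap"],s["contact_force"],s["t"])
c=cam("wrist");i,d=env.get_image("wrist");P=cloud(d,c).reshape(-1,3)
np.savez("w4.npz",i=i,d=d,K=c[0],R=c[1],t=c[2]);cv2.imwrite("pics/w4.png",i[...,::-1])
q=P[(P[:,2]>.008)&(P[:,2]<.035)&(P[:,0]>p[0]+.09)&(P[:,0]<p[0]+.21)&(abs(P[:,1]-p[1])<.09)]-p
for a in np.arange(.1,.205,.015):
    k=q[abs(q[:,0]-a)<.005]
    if len(k): print(a.round(3),len(k),"y",k[:,1].min().round(3),k[:,1].max().round(3),"z",(np.percentile(k[:,2],95)+p[2]).round(4))
```

```text
[[ 1.    -0.001 -0.002]
 [-0.001 -1.     0.002]
 [-0.002 -0.002 -1.   ]] [ 0.37719347 -0.19300478  0.1876392 ] 0.05591828221015442 [-0.39142125  0.42990562 -2.18105044] 6.0667
0.1 2711 y -0.034 0.002 z 0.0262
0.115 3008 y -0.051 0.021 z 0.0255
0.13 30 y -0.052 0.028 z 0.0186
```

>>> carry_out([
  {"angular": [0, 0, 0], "translation": [0.3, 0.05, 0], "fingers": 0.3},
  {"angular": [0, 0, 0], "translation": [0.6, 0.05, 0], "fingers": 0.3},
  {"angular": [0, 0, 0], "translation": [0.7, 0, 0], "fingers": 0.3},
  {"angular": [0, 0, 0], "translation": [0.7, 0, 0], "fingers": 0.3},
  {"angular": [0, 0, 0], "translation": [0.7, 0, 0], "fingers": 0.3},
  {"angular": [0, 0, 0], "translation": [0.6, 0, 0], "fingers": 0.3},
  {"angular": [0, 0, 0], "translation": [0.5, 0, 0], "fingers": 0.3},
  {"angular": [0, 0, 0], "translation": [0.4, 0, 0], "fingers": 0.3},
  {"angular": [0, 0, 0], "translation": [0.15, 0, 0], "fingers": 0.3},
  {"angular": [0, 0, 0], "translation": [0, 0, 0], "fingers": 0.3},
  {"angular": [0, 0, 0], "translation": [0, 0, 0], "fingers": 0.3},
])

```text
t: 7.03
tcp_pos: [0.5166, -0.1968, 0.1886]
eef_rot: [[1.0, -0.001, -0.001], [-0.001, -1.0, 0.0], [-0.001, -0.0, -1.0]]
contact_force: [-0.9, -0.2, -1.4]
finger_gap: 0.0558
gripper_force: 6.5
```

Run:
```python
from h import *
s=env.state(); p=np.array(s["tcp_pos"]); print(p,s["finger_gap"],s["contact_force"],s["t"])
i2,d2=env.get_image("scene"); np.savez("s3.npz",i=i2,d=d2)
cv2.imwrite("pics/s3.png",cv2.resize(i2[210:310,330:463,::-1],None,fx=6,fy=6,interpolation=cv2.INTER_CUBIC))
```

```text
[ 0.51657369 -0.19676828  0.18855337] 0.055766492636194626 [-0.87283645 -0.23278154 -1.36888549] 7.0333
```

View pics/s3.png

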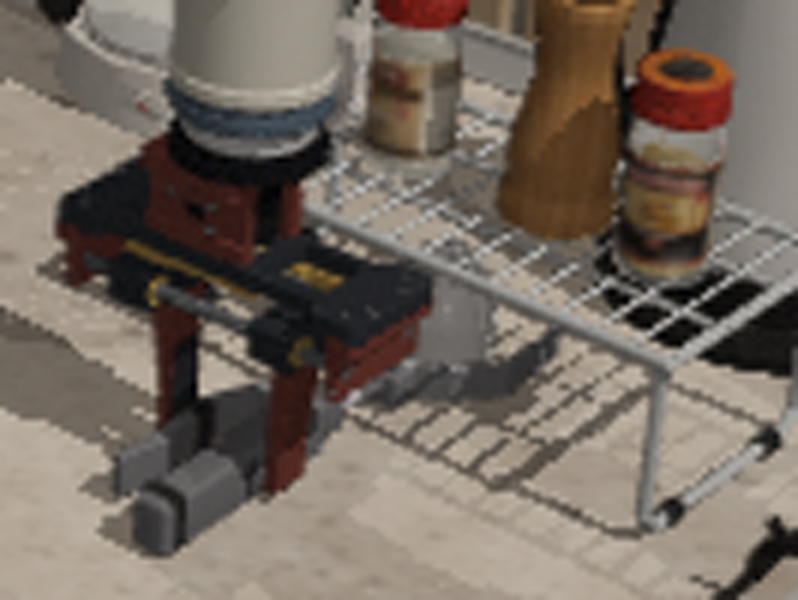

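The right jaw reaches past the cone at (400..555, 340..390), with the cone at (455,320) inside the mouth. Squeezing now.

>>> carry_out([
  {"angular": [0, 0, 0], "translation": [0, 0, 0.03], "fingers": 0.6},
  {"angular": [0, 0, 0], "translation": [0, 0, 0], "fingers": 0.57},
  {"angular": [0, 0, 0], "translation": [0, 0, 0], "fingers": 0.54},
  {"angular": [0, 0, 0], "translation": [0, 0, 0], "fingers": 0.5},
  {"angular": [0, 0, 0], "translation": [0, 0, 0], "fingers": 0.45},
  {"angular": [0, 0, 0], "translation": [0, 0, 0], "fingers": 0.35},
  {"angular": [0, 0, 0], "translation": [0, 0, 0], "fingers": 0.35},
  {"angular": [0, 0, 0], "translation": [0, 0, 0], "fingers": 0.35},
  {"angular": [0, 0, 0], "translation": [0, 0, 0], "fingers": 0.35},
  {"angular": [0, 0, 0], "translation": [0, 0, 0], "fingers": 0.35},
], force=22)

```text
t: 7.92
tcp_pos: [0.5167, -0.1975, 0.1877]
eef_rot: [[1.0, -0.002, -0.0], [-0.002, -1.0, -0.0], [-0.0, 0.0, -1.0]]
contact_force: [-0.4, 0.1, -2.1]
finger_gap: 0.0448
gripper_force: 21.8
```

>>> carry_out([
  {"angular": [0, 0, 0], "translation": [-0.15, 0, 0], "fingers": 0.35},
  {"angular": [0, 0, 0], "translation": [-0.3, 0, 0], "fingers": 0.35},
  {"angular": [0, 0, 0], "translation": [-0.4, 0, 0], "fingers": 0.35},
  {"angular": [0, 0, 0], "translation": [-0.4, 0, 0], "fingers": 0.35},
  {"angular": [0, 0, 0], "translation": [-0.4, 0, 0], "fingers": 0.35},
  {"angular": [0, 0, 0], "translation": [-0.4, 0, 0], "fingers": 0.35},
  {"angular": [0, 0, 0], "translation": [-0.4, 0, 0], "fingers": 0.35},
  {"angular": [0, 0, 0], "translation": [-0.4, 0, 0], "fingers": 0.35},
  {"angular": [0, 0, 0], "translation": [-0.4, 0, 0], "fingers": 0.35},
  {"angular": [0, 0, 0], "translation": [-0.4, 0, 0], "fingers": 0.35},
  {"angular": [0, 0, 0], "translation": [-0.3, 0, 0], "fingers": 0.35},
  {"angular": [0, 0, 0], "translation": [-0.1, 0, 0], "fingers": 0.35},
])

```text
t: 8.92
tcp_pos: [0.3939, -0.1972, 0.1877]
eef_rot: [[1.0, -0.002, -0.0], [-0.002, -1.0, -0.0], [-0.0, 0.0, -1.0]]
contact_force: [1.4, 0.7, -1.6]
finger_gap: 0.0446
gripper_force: 21.7
```

>>> carry_out([
  {"angular": [0, 0, 0], "translation": [-0.15, 0, 0], "fingers": 0.35},
  {"angular": [0, 0, 0], "translation": [-0.3, 0, 0], "fingers": 0.35},
  {"angular": [0, 0, 0], "translation": [-0.4, 0, 0], "fingers": 0.35},
  {"angular": [0, 0, 0], "translation": [-0.4, 0, 0], "fingers": 0.35},
  {"angular": [0, 0, 0], "translation": [-0.4, 0, 0], "fingers": 0.35},
  {"angular": [0, 0, 0], "translation": [-0.2, 0, 0], "fingers": 0.35},
  {"angular": [0, 0, 0], "translation": [-0.1, 0, 0], "fingers": 0.35},
  {"angular": [0, 0, 0], "translation": [0, 0, 0], "fingers": 0.35},
  {"angular": [0, 0, 0], "translation": [0, 0, 0], "fingers": 0.35},
])

```text
t: 9.67
tcp_pos: [0.3368, -0.1972, 0.1878]
eef_rot: [[1.0, -0.002, 0.0], [-0.002, -1.0, -0.0], [0.0, 0.0, -1.0]]
contact_force: [-1.5, -0.3, -2.0]
finger_gap: 0.0444
gripper_force: 21.8
```

Run:
```python
from h import *
s=env.state(); p=np.array(s["tcp_pos"]); print(p,s["finger_gap"],s["contact_force"],s["q"],s["t"])
i2,d2=env.get_image("scene"); np.savez("s4.npz",i=i2,d=d2)
a=cv2.resize(i2[210:310,260:393,::-1],None,fx=3,fy=3,interpolation=cv2.INTER_CUBIC)
i,d=env.get_image("wrist"); b=cv2.resize(i[:,:,::-1],(400,300)); 
cv2.imwrite("pics/s4.png",np.hstack([a,b]))
```

```text
[ 0.33684569 -0.19719332  0.18783934] 0.04442280785378469 [-1.54786831 -0.3312217  -1.95238502] [-6.16862714e-01 -4.46798946e-01  2.09180303e+00  4.83914197e-05
  1.49628465e+00  9.56089504e-01] 9.6667
```

View pics/s4.png

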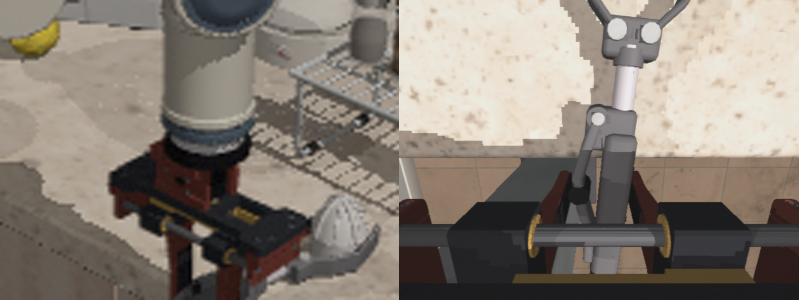

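The cone stands upright in the jaws at about (345,225) in the left half, clear of the rack. I'll draw it slightly further and let go.

>>> carry_out([
  {"angular": [0, 0, 0], "translation": [-0.15, 0, 0], "fingers": 0.35},
  {"angular": [0, 0, 0], "translation": [-0.3, 0, 0], "fingers": 0.35},
  {"angular": [0, 0, 0], "translation": [-0.3, 0, 0], "fingers": 0.35},
  {"angular": [0, 0, 0], "translation": [-0.2, 0, 0], "fingers": 0.35},
  {"angular": [0, 0, 0], "translation": [-0.05, 0, 0], "fingers": 0.35},
  {"angular": [0, 0, 0], "translation": [0, 0, 0], "fingers": 0.35},
  {"angular": [0, 0, 0], "translation": [0, 0, 0], "fingers": 0.53},
  {"angular": [0, 0, 0], "translation": [0, 0, 0], "fingers": 0.56},
  {"angular": [0, 0, 0], "translation": [0, 0, 0], "fingers": 0.59},
  {"angular": [0, 0, 0], "translation": [0, 0, 0], "fingers": 0.61},
  {"angular": [0, 0, 0], "translation": [0, 0, 0], "fingers": 0.625},
  {"angular": [0, 0, 0], "translation": [0, 0, 0], "fingers": 0.625},
])

```text
t: 10.77
tcp_pos: [0.3068, -0.1971, 0.1877]
eef_rot: [[1.0, -0.002, -0.0], [-0.002, -1.0, 0.0], [-0.0, -0.0, -1.0]]
contact_force: [-0.0, -0.0, -1.9]
finger_gap: 0.0548
gripper_force: 9.5
```

>>> carry_out([
  {"angular": [0, 0, 0], "translation": [0, 0, 0], "fingers": 0.5},
  {"angular": [0, 0, 0], "translation": [0, 0, 0], "fingers": 0.4},
  {"angular": [0, 0, 0], "translation": [0, 0, 0], "fingers": 0.4},
  {"angular": [0, 0, 0], "translation": [0, 0, 0], "fingers": 0.4},
], force=6.5)

```text
t: 11.1
tcp_pos: [0.3067, -0.1971, 0.1877]
eef_rot: [[1.0, -0.002, -0.0], [-0.002, -1.0, 0.0], [-0.0, -0.0, -1.0]]
contact_force: [-0.8, -0.2, -2.1]
finger_gap: 0.0561
gripper_force: 6.5
```

>>> carry_out([
  {"angular": [0, 0, 0], "translation": [0, 0, -0.15], "fingers": 0.4},
  {"angular": [0, 0, 0], "translation": [0, 0, -0.3], "fingers": 0.4},
  {"angular": [0, 0, 0], "translation": [0, 0, -0.5], "fingers": 0.4},
  {"angular": [0, 0, 0], "translation": [0, 0, -0.5], "fingers": 0.4},
  {"angular": [0, 0, 0], "translation": [0, 0, -0.5], "fingers": 0.4},
  {"angular": [0, 0, 0], "translation": [0, 0, -0.5], "fingers": 0.4},
  {"angular": [0, 0, 0], "translation": [0, 0, -0.4], "fingers": 0.4},
  {"angular": [0, 0, 0], "translation": [0, 0, -0.2], "fingers": 0.4},
  {"angular": [0, 0, 0], "translation": [0, 0, 0], "fingers": 0.4},
])

```text
t: 11.85
tcp_pos: [0.307, -0.1973, 0.2812]
eef_rot: [[1.0, -0.002, 0.003], [-0.002, -1.0, -0.002], [0.003, 0.002, -1.0]]
contact_force: [-0.9, 0.3, -1.8]
finger_gap: 0.0559
gripper_force: 6.5
```

>>> carry_out([
  {"angular": [0, 0, 0], "translation": [0, -0.3, 0], "fingers": 0.4},
  {"angular": [0, 0, 0], "translation": [0, -0.6, 0], "fingers": 0.4},
  {"angular": [0, 0, 0], "translation": [0.1, -0.8, 0], "fingers": 0.4},
  {"angular": [0, 0, 0], "translation": [0.3, -0.9, 0], "fingers": 0.4},
  {"angular": [0, 0, 0], "translation": [0.3, -0.9, 0], "fingers": 0.4},
  {"angular": [0, 0, 0], "translation": [0.3, -0.9, 0], "fingers": 0.4},
  {"angular": [0, 0, 0], "translation": [0.4, -0.9, 0], "fingers": 0.4},
  {"angular": [0, 0, 0], "translation": [0.5, -0.9, 0], "fingers": 0.4},
  {"angular": [0, 0, 0], "translation": [0.6, -0.9, 0], "fingers": 0.4},
  {"angular": [0, 0, 0], "translation": [0.6, -0.8, 0], "fingers": 0.4},
  {"angular": [0, 0, 0], "translation": [0.6, -0.6, 0], "fingers": 0.4},
  {"angular": [0, 0, 0], "translation": [0.5, -0.3, 0], "fingers": 0.4},
])

```text
t: 12.85
tcp_pos: [0.4334, 0.0695, 0.2778]
eef_rot: [[1.0, 0.001, -0.002], [0.001, -1.0, 0.001], [-0.002, -0.001, -1.0]]
contact_force: [0.2, 0.1, -1.1]
finger_gap: 0.056
gripper_force: 6.5
```

>>> carry_out([
  {"angular": [0, 0, 0], "translation": [0.5, 0, 0.2], "fingers": 0.4},
  {"angular": [0, 0, 0], "translation": [0.4, 0, 0.4], "fingers": 0.4},
  {"angular": [0, 0, 0], "translation": [0.2, 0, 0.5], "fingers": 0.4},
  {"angular": [0, 0, 0], "translation": [0, 0, 0.5], "fingers": 0.4},
  {"angular": [0, 0, 0], "translation": [0, 0, 0.5], "fingers": 0.4},
  {"angular": [0, 0, 0], "translation": [0, 0, 0.4], "fingers": 0.4},
  {"angular": [0, 0, 0], "translation": [0, 0, 0.2], "fingers": 0.4},
  {"angular": [0, 0, 0], "translation": [0, 0, 0], "fingers": 0.4},
  {"angular": [0, 0, 0], "translation": [0, 0, 0], "fingers": 0.4},
])

```text
t: 13.6
tcp_pos: [0.466, 0.0668, 0.1981]
eef_rot: [[1.0, -0.002, -0.001], [-0.002, -1.0, 0.0], [-0.001, -0.0, -1.0]]
contact_force: [-0.9, -0.0, -1.9]
finger_gap: 0.0558
gripper_force: 6.5
```

>>> carry_out([
  {"angular": [0, 0, 0], "translation": [0, 0, 0.15], "fingers": 0.4},
  {"angular": [0, 0, 0], "translation": [0, 0, 0.12], "fingers": 0.4},
  {"angular": [0, 0, 0], "translation": [0, 0, 0.08], "fingers": 0.4},
  {"angular": [0, 0, 0], "translation": [0, 0, 0.04], "fingers": 0.4},
  {"angular": [0, 0, 0], "translation": [0, 0, 0], "fingers": 0.4},
  {"angular": [0, 0, 0], "translation": [0, 0, 0], "fingers": 0.4},
])

```text
t: 14.1
tcp_pos: [0.4663, 0.0666, 0.1867]
eef_rot: [[1.0, -0.002, 0.0], [-0.002, -1.0, 0.0], [0.0, -0.0, -1.0]]
contact_force: [0.9, 0.2, -1.9]
finger_gap: 0.0558
gripper_force: 6.5
```

>>> carry_out([
  {"angular": [0, 0, 0], "translation": [0, 0, 0.04], "fingers": 0.4},
  {"angular": [0, 0, 0], "translation": [0, 0, 0], "fingers": 0.66},
  {"angular": [0, 0, 0], "translation": [0, 0, 0], "fingers": 0.75},
  {"angular": [0, 0, 0], "translation": [0, 0, 0], "fingers": 1},
  {"angular": [0, 0, 0], "translation": [0, 0, 0], "fingers": 1},
  {"angular": [0, 0, 0], "translation": [0, 0, 0], "fingers": 1},
  {"angular": [0, 0, 0], "translation": [0, 0, -0.4], "fingers": 1},
  {"angular": [0, 0, 0], "translation": [0, 0, -0.8], "fingers": 1},
  {"angular": [0, 0, 0], "translation": [0, 0, -1], "fingers": 1},
  {"angular": [0, 0, 0], "translation": [0, 0, -1], "fingers": 1},
  {"angular": [0, 0, 0], "translation": [0, 0, -1], "fingers": 1},
  {"angular": [0, 0, 0], "translation": [0, 0, -1], "fingers": 1},
])

```text
t: 15.1
tcp_pos: [0.4659, 0.0666, 0.3438]
eef_rot: [[1.0, -0.002, 0.001], [-0.002, -1.0, 0.0], [0.001, -0.0, -1.0]]
contact_force: [0.7, 0.9, -0.1]
finger_gap: 0.0875
gripper_force: 0.0
```

>>> carry_out([
  {"angular": [0, 0, 0], "translation": [0, 0.4, -0.5], "fingers": 1},
  {"angular": [0, 0, 0], "translation": [0, 0.9, 0], "fingers": 1},
  {"angular": [0, 0, 0], "translation": [0, 1, 0], "fingers": 1},
  {"angular": [0, 0, 0], "translation": [0, 1, 0], "fingers": 1},
  {"angular": [0, 0, 0], "translation": [0, 1, 0], "fingers": 1},
  {"angular": [0, 0, 0], "translation": [0, 1, 0], "fingers": 1},
  {"angular": [0, 0, 0], "translation": [0, 1, 0], "fingers": 1},
  {"angular": [0, 0, 0], "translation": [0, 1, 0], "fingers": 1},
  {"angular": [0, 0, 0], "translation": [0, 0.8, 0], "fingers": 1},
  {"angular": [0, 0, 0], "translation": [0, 0.5, 0], "fingers": 1},
  {"angular": [0, 0, 0], "translation": [0, 0, 0], "fingers": 1},
  {"angular": [0, 0, 0], "translation": [0, 0, 0], "fingers": 1},
])

```text
t: 16.1
tcp_pos: [0.4656, -0.1918, 0.357]
eef_rot: [[1.0, -0.004, 0.0], [-0.004, -1.0, 0.0], [0.0, -0.0, -1.0]]
contact_force: [-0.0, -0.4, -0.3]
finger_gap: 0.0879
gripper_force: 0.0
```

Run:
```python
from h import *
s=env.state(); p=np.array(s["tcp_pos"]); print(p,np.round(s["eef_rot"],4),s["t"])
c=cam("wrist");i,d=env.get_image("wrist"); np.savez("w5.npz",i=i,d=d,K=c[0],R=c[1],t=c[2])
u,v=proj(0,[[.472,-.207,.03]],c)[0].astype(int); print(u,v)
w=cv2.resize(i[max(v-50,0):v+50,max(u-67,0):u+67,::-1],(800,600),interpolation=cv2.INTER_CUBIC)
cv2.imwrite("pics/w5.png",w); print(max(v-50,0),max(u-67,0))
P=cloud(d,c).reshape(-1,3); q=P[(P[:,2]>.01)&(P[:,2]<.08)&(np.hypot(P[:,0]-.472,P[:,1]+.207)<.07)]; print(len(q),q.mean(0),q.max(0),q.min(0))
```

```text
[ 0.46556721 -0.19182012  0.35697176] [[ 1.0e+00 -3.6e-03  3.0e-04]
 [-3.6e-03 -1.0e+00  2.0e-04]
 [ 3.0e-04 -2.0e-04 -1.0e+00]] 16.1
337 216
166 270
2960 [ 0.47952546 -0.22126233  0.04461475] [ 0.50252022 -0.19505598  0.06351266] [ 0.44610272 -0.25138567  0.01003869]
```

View pics/w5.png

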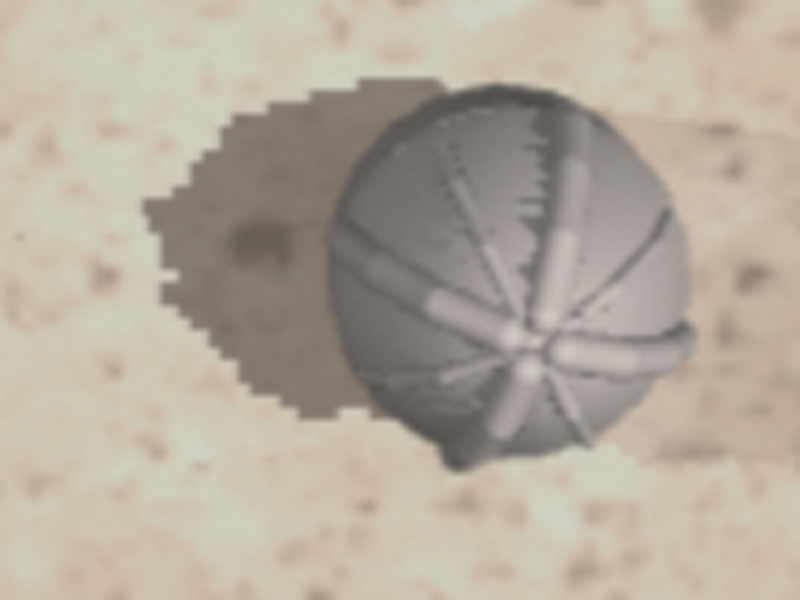

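The cone stands upright in the open: apex at crop (535,345), with the bold ridges ending at (572,110), (340,230), (690,335) and (458,462). I'll compute its centre and yaw by depth along the ridges.

Run:
```python
from h import *
from scipy.optimize import least_squares
w=np.load("w5.npz"); c=(w["K"],w["R"],w["t"]); d=w["d"]; P=cloud(d,c).reshape(-1,3)
f=lambda x,y:(270+x*134/800-.5,166+y/6-.5)
ap=onz(*f(535,342),.060,c); print("apex z.06",ap.round(4), "depth",dep(*f(535,342),d,c).round(4))
q=P[(P[:,2]>.003)&(P[:,2]<.023)&(np.hypot(P[:,0]-ap[0],P[:,1]-ap[1])<.04)]
r=least_squares(lambda x:np.hypot(q[:,0]-x[0],q[:,1]-x[1])-.028,ap[:2],loss="soft_l1",f_scale=.001); print("skirt fit",len(q),r.x.round(4),np.std(r.fun).round(4))
# silhouette fit: circle at z=.024 r=.028 -> left 328, right 692, bottom~455
q=P[(P[:,2]>.008)&(np.hypot(P[:,0]-ap[0],P[:,1]-ap[1])<.045)]; print("extents",np.percentile(q,1,0).round(4),np.percentile(q,99,0).round(4))
cen=ap[:2]
for name,pts in {"top":[(570,125),(565,185),(556,250)],"left":[(360,240),(400,270),(450,305)],"right":[(685,342),(640,352),(590,352)],"bot":[(465,455),(485,425),(510,385)]}.items():
    for x,y in pts:
        X=dep(*f(x,y),d,c); v=X[:2]-cen; a=np.degrees(np.arctan2(v[1],v[0])); print(name,X.round(4),"r %.4f ang %.1f mod90 %.1f"%(np.hypot(*v),a,a%90))
s=np.load("s1.npz")
# scene view now, cone and press
cs=cam("scene"); i2,d2=env.get_image("scene"); np.savez("s5.npz",i=i2,d=d2)
Q=cloud(d2,cs).reshape(-1,3); k=Q[(Q[:,2]>.003)&(Q[:,2]<.023)&(np.hypot(Q[:,0]-ap[0],Q[:,1]-ap[1])<.045)]
if len(k)>20:
    r=least_squares(lambda x:np.hypot(k[:,0]-x[0],k[:,1]-x[1])-.028,ap[:2],loss="soft_l1",f_scale=.001); print("scene skirt",len(k),r.x.round(4))
```

```text
apex z.06 [ 0.4738 -0.2234  0.06  ] depth [ 0.4737 -0.2235  0.0596]
skirt fit 161 [ 0.4732 -0.224 ] 0.0002
extents [ 0.4578 -0.2575  0.0321] [ 0.4996 -0.1833  0.2926]
top [ 0.4996 -0.2307  0.0335] r 0.0267 ang -15.8 mod90 74.2
top [ 0.4932 -0.2285  0.0472] r 0.0200 ang -14.7 mod90 75.3
top [ 0.4858 -0.2264  0.0561] r 0.0123 ang -14.0 mod90 76.0
left [ 0.4834 -0.2     0.0368] r 0.0253 ang 67.8 mod90 67.8
left [ 0.4812 -0.2054  0.0475] r 0.0195 ang 67.7 mod90 67.7
left [ 0.4782 -0.212   0.0563] r 0.0123 ang 69.2 mod90 69.2
right [ 0.4683 -0.2481  0.0387] r 0.0252 ang -102.6 mod90 77.4
right [ 0.4705 -0.2391  0.0527] r 0.0161 ang -102.1 mod90 77.9
right [ 0.4724 -0.231   0.0601] r 0.0077 ang -100.6 mod90 79.4
bot [ 0.4526 -0.2154  0.0438] r 0.0227 ang 159.3 mod90 69.3
bot [ 0.4606 -0.2173  0.0553] r 0.0146 ang 154.9 mod90 64.9
bot [ 0.4678 -0.2201  0.0601] r 0.0069 ang 151.4 mod90 61.4
scene skirt 137 [ 0.4732 -0.2232]
```

>>> carry_out([
  {"angular": [0, 0, 0], "translation": [0.13, 0.53, 0.4], "fingers": 1},
  {"angular": [0, 0, 0], "translation": [0.13, 0.53, 0.6], "fingers": 1},
  {"angular": [0, 0, 0], "translation": [0, 0, 0.5], "fingers": 1},
  {"angular": [0, 0, 0], "translation": [0, 0, 0], "fingers": 1},
  {"angular": [0, 0, 0], "translation": [0, 0, 0], "fingers": 1},
])

```text
t: 16.62
tcp_pos: [0.4735, -0.2221, 0.3109]
eef_rot: [[1.0, -0.001, -0.002], [-0.001, -1.0, 0.001], [-0.002, -0.001, -1.0]]
contact_force: [-0.0, -0.1, 1.0]
finger_gap: 0.088
gripper_force: 0.0
```

```bash
cat > yaw.py <<'E'
from h import *
from scipy.optimize import least_squares
def skirt(P,g,z0=0,zr=(.003,.022)):
    q=P[(P[:,2]>z0+zr[0])&(P[:,2]<z0+zr[1])&(np.hypot(P[:,0]-g[0],P[:,1]-g[1])<.034)]
    r=least_squares(lambda x:np.hypot(q[:,0]-x[0],q[:,1]-x[1])-.028,g,loss="soft_l1",f_scale=.001); return r.x,len(q)
def coneyaw(P,cen,z0=0):
    v=P[:,:2]-cen; r=np.hypot(v[:,0],v[:,1]); z=P[:,2]-z0
    k=(z>.027)&(z<.057)&(r<.03)&(r>.009); v,r,z=v[k],r[k],z[k]; th=np.degrees(np.arctan2(v[:,1],v[:,0]))
    # dome profile: lower envelope (median) of z per r-bin; ridges stand proud
    b=(r/.001).astype(int); base=np.array([np.percentile(z[b==i],35) if (b==i).sum()>5 else np.nan for i in range(31)])
    e=z-base[b]; ok=np.isfinite(e); e,th=e[ok],th[ok]
    H=np.array([np.mean(np.exp(-.5*(((th-a+180)%360-180)/4)**2)*e)/np.mean(np.exp(-.5*(((th-a+180)%360-180)/4)**2)+1e-6) for a in range(-180,180,2)])
    S=[sum(H[int(((a+90*m+180)%360)//2)] for m in range(4)) for a in range(0,90,2)]
    z4=np.sum(np.clip(e,0,.004)*np.exp(4j*np.radians(th)))
    return np.argmax(S)*2, np.degrees(np.angle(z4))/4%90, (H*1e3).round(1)
E
python3 - <<'E'
from yaw import *
s=env.state(); print(s["tcp_pos"],s["t"])
c=cam("wrist");i,d=env.get_image("wrist"); np.savez("w6.npz",i=i,d=d,K=c[0],R=c[1],t=c[2])
for n in("w5","w6"):
    w=np.load(n+".npz"); P=cloud(w["d"],(w["K"],w["R"],w["t"])).reshape(-1,3)
    cen,m=skirt(P,[.4735,-.2235]); a=coneyaw(P,[.4735,-.2235]); print(n,cen.round(4),m,a[0],a[1])
    H=a[2]; print([(-180+2*j,H[j]) for j in range(180) if H[j]==H[max(0,j-6):j+7].max() and H[j]>.8])
E
```

```text
[ 0.47350889 -0.22214961  0.31090586] 16.6167
w5 [ 0.4732 -0.2239] 141 72 72.96177224732307
[(-152, np.float64(1.6)), (-150, np.float64(1.6)), (-108, np.float64(5.3)), (-62, np.float64(2.0)), (-20, np.float64(4.8)), (-18, np.float64(4.8)), (26, np.float64(1.5)), (74, np.float64(4.8)), (118, np.float64(1.2)), (120, np.float64(1.2)), (164, np.float64(4.7))]
w6 [ 0.4732 -0.2237] 239 72 72.95429728242016
[(-152, np.float64(1.5)), (-110, np.float64(5.1)), (-108, np.float64(5.1)), (-64, np.float64(1.7)), (-62, np.float64(1.7)), (-18, np.float64(5.0)), (26, np.float64(1.5)), (28, np.float64(1.5)), (74, np.float64(4.6)), (118, np.float64(1.2)), (120, np.float64(1.2)), (164, np.float64(4.6))]
```

>>> carry_out([
  {"angular": [0, 0, 0], "translation": [0, 0.05, 0.6], "fingers": 1},
  {"angular": [0, 0, 0], "translation": [0, 0, 1], "fingers": 1},
  {"angular": [0, 0, 0], "translation": [0, 0, 1], "fingers": 1},
  {"angular": [0, 0, 0], "translation": [0, 0, 0.8], "fingers": 1},
  {"angular": [0, 0, 0], "translation": [0, 0, 0.5], "fingers": 1},
  {"angular": [0, 0, 0], "translation": [0, 0, 0.25], "fingers": 1},
  {"angular": [0, 0, 0], "translation": [0, 0, 0], "fingers": 1},
  {"angular": [0, 0, 0], "translation": [0, 0, 0], "fingers": 1},
  {"angular": [0, 0, 0], "translation": [0, 0, 0], "fingers": 0.72},
  {"angular": [0, 0, 0], "translation": [0, 0, 0], "fingers": 0.66},
  {"angular": [0, 0, 0], "translation": [0, 0, 0], "fingers": 0.6},
], force=8)

```text
t: 17.58
tcp_pos: [0.4739, -0.2249, 0.1884]
eef_rot: [[1.0, -0.002, 0.002], [-0.002, -1.0, -0.001], [0.002, 0.001, -1.0]]
contact_force: [0.6, -0.1, -0.3]
finger_gap: 0.0712
gripper_force: 0.0
```

>>> carry_out([
  {"angular": [0, 0, 0], "translation": [0, 0, 0], "fingers": 0.55},
  {"angular": [0, 0, 0], "translation": [0, 0, 0], "fingers": 0.5},
  {"angular": [0, 0, 0], "translation": [0, 0, 0], "fingers": 0.5},
  {"angular": [0, 0, 0], "translation": [0, 0, 0], "fingers": 0.5},
], force=20)

```text
t: 17.92
tcp_pos: [0.4736, -0.2247, 0.1872]
eef_rot: [[1.0, -0.002, 0.0], [-0.002, -1.0, -0.0], [0.0, 0.0, -1.0]]
contact_force: [-0.1, 0.4, 2.0]
finger_gap: 0.0549
gripper_force: 20.0
```

>>> carry_out([
  {"angular": [0, 0, 0], "translation": [0, 0, -0.3], "fingers": 0.5},
  {"angular": [0, 0, 0], "translation": [0, 0, -0.6], "fingers": 0.5},
  {"angular": [0, 0, 0], "translation": [0, 0, -0.9], "fingers": 0.5},
  {"angular": [0, 0, 0], "translation": [0, 0, -0.9], "fingers": 0.5},
  {"angular": [0, 0, 0], "translation": [0, 0, -0.9], "fingers": 0.5},
  {"angular": [0, 0, 0], "translation": [0, 0, -0.9], "fingers": 0.5},
  {"angular": [0, 0, 0], "translation": [0, 0, -0.9], "fingers": 0.5},
  {"angular": [0, 0, 0], "translation": [-0.1, -0.4, -0.7], "fingers": 0.5},
  {"angular": [0, 0, 0], "translation": [-0.2, -0.7, -0.4], "fingers": 0.5},
  {"angular": [0, 0, 0], "translation": [-0.2, -0.9, -0.2], "fingers": 0.5},
  {"angular": [0, 0, 0], "translation": [-0.2, -0.9, 0], "fingers": 0.5},
  {"angular": [0, 0, 0], "translation": [-0.2, -0.9, 0], "fingers": 0.5},
])

```text
t: 18.92
tcp_pos: [0.4461, -0.1097, 0.389]
eef_rot: [[1.0, -0.003, 0.001], [-0.003, -1.0, -0.0], [0.001, 0.0, -1.0]]
contact_force: [1.1, -1.3, -1.2]
finger_gap: 0.0547
gripper_force: 20.0
```

>>> carry_out([
  {"angular": [0, 0, 0], "translation": [-0.2, -0.9, 0], "fingers": 0.5},
  {"angular": [0, 0, 0], "translation": [-0.2, -0.9, 0], "fingers": 0.5},
  {"angular": [0, 0, 0], "translation": [-0.2, -0.9, 0], "fingers": 0.5},
  {"angular": [0, 0, 0], "translation": [-0.2, -0.9, 0], "fingers": 0.5},
  {"angular": [0, 0, 0], "translation": [-0.2, -0.9, 0], "fingers": 0.5},
  {"angular": [0, 0, 0], "translation": [-0.2, -0.9, 0], "fingers": 0.5},
  {"angular": [0, 0, 0], "translation": [-0.3, -0.9, 0], "fingers": 0.5},
  {"angular": [0, 0, 0], "translation": [-0.3, -0.9, 0], "fingers": 0.5},
  {"angular": [0, 0, 0], "translation": [-0.3, -0.9, 0], "fingers": 0.5},
  {"angular": [0, 0, 0], "translation": [-0.3, -0.9, 0], "fingers": 0.5},
  {"angular": [0, 0, 0], "translation": [-0.3, -0.9, 0], "fingers": 0.5},
  {"angular": [0, 0, 0], "translation": [-0.2, -0.6, 0], "fingers": 0.5},
])

```text
t: 19.92
tcp_pos: [0.3591, 0.2063, 0.3883]
eef_rot: [[1.0, -0.001, 0.0], [-0.001, -1.0, 0.001], [0.0, -0.001, -1.0]]
contact_force: [0.8, -0.1, -0.8]
finger_gap: 0.0544
gripper_force: 20.0
```

>>> carry_out([
  {"angular": [0, 0, 0], "translation": [0, -0.5, 0], "fingers": 0.5},
  {"angular": [0, 0, 0], "translation": [0, -0.3, 0], "fingers": 0.5},
  {"angular": [0, 0, 0], "translation": [0, 0, 0], "fingers": 0.5},
  {"angular": [0, 0, 0], "translation": [0, 0, 0], "fingers": 0.5},
])

```text
t: 20.25
tcp_pos: [0.3604, 0.2284, 0.3879]
eef_rot: [[1.0, -0.001, -0.0], [-0.001, -1.0, -0.001], [-0.0, 0.001, -1.0]]
contact_force: [0.4, -1.1, -0.6]
finger_gap: 0.0545
gripper_force: 20.0
```

Run:
```python
from h import *
s=env.state(); print(s["tcp_pos"],np.round(s["eef_rot"],4),s["q"],s["finger_gap"],s["t"])
c=cam("wrist");i,d=env.get_image("wrist"); np.savez("w7.npz",i=i,d=d,K=c[0],R=c[1],t=c[2])
P=cloud(d,c); 
k=(abs(P[...,2]-.112)<.005)&(np.hypot(P[...,0]-.45,P[...,1]-.28)<.05); print("spline px",k.sum(),P[k].mean(0))
cv2.imwrite("pics/w7.png",i[...,::-1])
```

```text
[0.36041359 0.22838708 0.38787626] [[ 1.0e+00 -1.4e-03 -3.0e-04]
 [-1.4e-03 -1.0e+00 -7.0e-04]
 [-3.0e-04  7.0e-04 -1.0e+00]] [ 4.85223293e-01 -3.82296674e-01  1.68887393e+00 -4.61112440e-04
  1.83556797e+00  2.05731820e+00] 0.054513929284022856 20.25
spline px 409 [0.45185392 0.32425549 0.11224955]
```

View pics/w7.png

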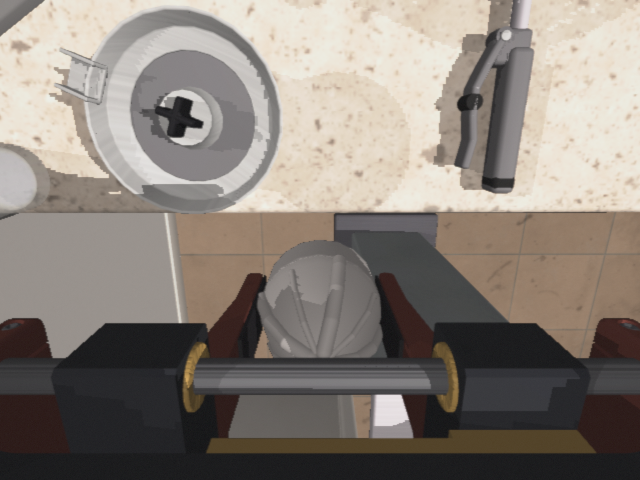

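The picture shows the cone held in the gripper and the press's black cross at about (180,118), with the spout at (85,75). The grabber lies flat at the right.

```bash
cat > press.py <<'E'
from h import *
def press(f):
    w=np.load(f); i=w["i"]; c=(w["K"],w["R"],w["t"]); P=cloud(w["d"],c)
    g=i.astype(int).sum(2)
    k=(P[...,2]>.106)&(P[...,2]<.118)&(np.hypot(P[...,0]-.452,P[...,1]-.324)<.03)
    q=P[k]; z=np.median(q[:,2]); cen=q[:,:2].mean(0)
    a=(q[:,:2].min(0)+q[:,:2].max(0))/2
    from scipy.optimize import minimize
    def cost(x):
        v=q[:,:2]-x[:2]; ct,st=np.cos(x[2]),np.sin(x[2]); u=abs(v@[ct,st]); w_=abs(v@[-st,ct])
        o1=np.hypot(np.maximum(u-.014,0),np.maximum(w_-.00275,0)); o2=np.hypot(np.maximum(w_-.014,0),np.maximum(u-.00275,0))
        return (np.minimum(o1,o2)**2).sum()*1e6
    best=min((minimize(cost,[*cen,t],method="Nelder-Mead",options=dict(initial_simplex=[[*cen,t],[cen[0]+.002,cen[1],t],[cen[0],cen[1]+.002,t],[*cen,t+.1]],xatol=1e-5,fatol=1e-4,maxiter=2000)) for t in np.radians([-35,-20,0,20,35])),key=lambda r:r.fun)
    # brightness blob check
    m=(g<150)&(np.hypot(P[...,0]-best.x[0],P[...,1]-best.x[1])<.025); pu=np.argwhere(m).mean(0)[::-1] if m.any() else None
    return best.x[:2].round(4),np.degrees(best.x[2]).round(1)%90,best.fun.round(2),len(q),z.round(4),cen.round(4),a.round(4),pu, onz(*pu,.108,c).round(4)
E
python3 - <<'E'
from press import *
print(press("w7.npz"))
w=np.load("w7.npz"); c=(w["K"],w["R"],w["t"]); P=cloud(w["d"],c).reshape(-1,3)
# rim circle
from scipy.optimize import least_squares
q=P[(P[:,2]>.0915)&(P[:,2]<.0975)]; q=q[abs(np.hypot(q[:,0]-.452,q[:,1]-.324)-.072)<.012]
r=least_squares(lambda x:np.hypot(q[:,0]-x[0],q[:,1]-x[1])-x[2],[.452,.324,.073],loss="soft_l1",f_scale=.001); print("rim",len(q),r.x.round(4))
E
```

```text
(array([0.4501, 0.3291]), np.float64(69.0), np.float64(6.48), 740, np.float64(0.1128), array([0.45  , 0.3284]), array([0.4501, 0.3293]), array([178.50111857, 116.9261745 ]), array([0.45  , 0.3282, 0.108 ]))
rim 3306 [0.4501 0.3294 0.0715]
```

>>> carry_out([
  {"angular": [0, 0, 0], "translation": [0, -0.4, 0], "fingers": 0.5},
  {"angular": [0, 0, 0], "translation": [0.1, -0.7, 0], "fingers": 0.5},
  {"angular": [0, 0, 0], "translation": [0.1, -0.8, 0], "fingers": 0.5},
  {"angular": [0, 0, 0], "translation": [0.1, -0.8, 0], "fingers": 0.5},
  {"angular": [0, 0, 0], "translation": [0, -0.5, 0], "fingers": 0.5},
  {"angular": [0, 0, 0], "translation": [0, -0.15, 0], "fingers": 0.5},
  {"angular": [0, 0, 0], "translation": [0, 0, 0], "fingers": 0.5},
  {"angular": [0, 0, 0], "translation": [0, 0, 0], "fingers": 0.5},
  {"angular": [0, 0, 0], "translation": [0, 0, 0], "fingers": 0.5},
])

```text
t: 21.05
tcp_pos: [0.3697, 0.3282, 0.388]
eef_rot: [[1.0, -0.003, 0.0], [-0.003, -1.0, -0.0], [0.0, 0.0, -1.0]]
contact_force: [0.2, 0.8, -0.9]
finger_gap: 0.0544
gripper_force: 20.0
```

Run:
```python
from press import *
from yaw import *
s=env.state(); p=np.array(s["tcp_pos"]); print(p,np.round(s["eef_rot"],4),s["t"])
c=cam("wrist");i,d=env.get_image("wrist"); np.savez("w8.npz",i=i,d=d,K=c[0],R=c[1],t=c[2])
print(press("w8.npz"))
q=cloud(d,c).reshape(-1,3); q=q[(q[:,2]>.0915)&(q[:,2]<.0975)]; q=q[abs(np.hypot(q[:,0]-.45,q[:,1]-.329)-.072)<.012]
r=least_squares(lambda x:np.hypot(q[:,0]-x[0],q[:,1]-x[1])-x[2],[.45,.329,.073],loss="soft_l1",f_scale=.001); print("rim",len(q),r.x.round(4))
P=cloud(d,c).reshape(-1,3); z0=p[2]-.1872
cen,m=skirt(P,p[:2],z0); print("cone held",cen-p[:2],m)
for g in (cen,p[:2]):
    a=coneyaw(P,g,z0); H=a[2]; print(a[0],a[1],[(-180+2*j,H[j]) for j in range(180) if H[j]==H[max(0,j-6):j+7].max() and H[j]>.8])
```

```text
[0.36970491 0.32821771 0.38799527] [[ 1.e+00 -3.e-03  2.e-04]
 [-3.e-03 -1.e+00 -2.e-04]
 [ 2.e-04  2.e-04 -1.e+00]] 21.05
(array([0.4501, 0.3297]), np.float64(68.8), np.float64(2.26), 600, np.float64(0.1131), array([0.4502, 0.3297]), array([0.4502, 0.3297]), array([311.07232267, 224.82058414]), array([0.3806, 0.3354, 0.108 ]))
rim 3337 [0.4501 0.3298 0.0715]
cone held [-0.00010668  0.00018664] 1588
76 79.23756356653676 [(-114, np.float64(4.3)), (-112, np.float64(4.3)), (-110, np.float64(4.3)), (-72, np.float64(3.6)), (-70, np.float64(3.6)), (-18, np.float64(3.8)), (28, np.float64(1.6)), (80, np.float64(7.8)), (82, np.float64(7.8)), (128, np.float64(2.2))]
76 79.50965394615291 [(-112, np.float64(4.2)), (-90, np.float64(3.8)), (-88, np.float64(3.8)), (-70, np.float64(3.5)), (-18, np.float64(3.6)), (-16, np.float64(3.6)), (28, np.float64(1.7)), (80, np.float64(7.8)), (82, np.float64(7.8)), (126, np.float64(2.4)), (128, np.float64(2.4))]
```

>>> carry_out([
  {"angular": [0, 0, 0], "translation": [0.4, -0.06, 0], "fingers": 0.5},
  {"angular": [0, 0, 0], "translation": [0.7, 0, 0], "fingers": 0.5},
  {"angular": [0, 0, 0], "translation": [0.7, 0, 0], "fingers": 0.5},
  {"angular": [0, 0, 0], "translation": [0.6, 0, 0], "fingers": 0.5},
  {"angular": [0, 0, 0], "translation": [0.28, 0, 0], "fingers": 0.5},
  {"angular": [0, 0, 0.37], "translation": [0, 0, 0.3], "fingers": 0.5},
  {"angular": [0, 0, 0.37], "translation": [0, 0, 0.7], "fingers": 0.5},
  {"angular": [0, 0, 0], "translation": [0, 0, 0.7], "fingers": 0.5},
  {"angular": [0, 0, 0], "translation": [0, 0, 0.4], "fingers": 0.5},
  {"angular": [0, 0, 0], "translation": [0, 0, 0.2], "fingers": 0.5},
  {"angular": [0, 0, 0], "translation": [0, 0, 0], "fingers": 0.5},
  {"angular": [0, 0, 0], "translation": [0, 0, 0], "fingers": 0.5},
])

```text
t: 22.1
tcp_pos: [0.4499, 0.3306, 0.3196]
eef_rot: [[0.998, -0.066, 0.001], [-0.066, -0.998, 0.0], [0.0, -0.0, -1.0]]
contact_force: [-0.3, -0.4, 0.0]
finger_gap: 0.0543
gripper_force: 20.0
```

Run:
```python
from yaw import *
s=env.state(); p=np.array(s["tcp_pos"]); E=np.array(s["eef_rot"]); print(p,E.round(4),s["t"]); d=E.T@(np.array([.4501,.3297,p[2]])-p)/.03; print("units to go",d.round(3))
```

```text
[0.44990601 0.33056137 0.31959057] [[ 9.978e-01 -6.650e-02  5.000e-04]
 [-6.650e-02 -9.978e-01  4.000e-04]
 [ 5.000e-04 -4.000e-04 -1.000e+00]] 22.1
units to go [ 0.008  0.028 -0.   ]
```

>>> carry_out([
  {"angular": [0, 0, 0], "translation": [0, 0.03, 0.25], "fingers": 0.5},
  {"angular": [0, 0, 0], "translation": [0, 0, 0.2], "fingers": 0.5},
  {"angular": [0, 0, 0], "translation": [0, 0, 0.1], "fingers": 0.5},
  {"angular": [0, 0, 0], "translation": [0, 0, 0.1], "fingers": 0.5},
  {"angular": [0, 0, 0], "translation": [0, 0, 0.1], "fingers": 0.5},
  {"angular": [0, 0, 0], "translation": [0, 0, 0], "fingers": 0.5},
])

```text
t: 22.6
tcp_pos: [0.4498, 0.3297, 0.2955]
eef_rot: [[0.998, -0.066, -0.001], [-0.066, -0.998, -0.001], [-0.001, 0.001, -1.0]]
contact_force: [1.0, -0.1, -0.2]
finger_gap: 0.0546
gripper_force: 20.0
```

>>> carry_out([
  {"angular": [0, 0, 0], "translation": [0, 0, 0.1], "fingers": 0.5},
  {"angular": [0, 0, 0], "translation": [0, 0, 0.1], "fingers": 0.5},
  {"angular": [0, 0, 0], "translation": [0, 0, 0.1], "fingers": 0.5},
  {"angular": [0, 0, 0], "translation": [0, 0, 0.1], "fingers": 0.5},
  {"angular": [0, 0, 0], "translation": [0, 0, 0.08], "fingers": 0.5},
  {"angular": [0, 0, 0], "translation": [0, 0, 0.04], "fingers": 0.5},
  {"angular": [0, 0, 0], "translation": [0, 0, 0], "fingers": 0.5},
  {"angular": [0, 0, 0], "translation": [0, 0, 0], "fingers": 0.5},
])

```text
t: 23.27
tcp_pos: [0.4499, 0.3297, 0.2807]
eef_rot: [[0.998, -0.066, -0.0], [-0.066, -0.998, -0.0], [-0.0, 0.0, -1.0]]
contact_force: [-0.0, 0.3, -0.9]
finger_gap: 0.0543
gripper_force: 20.0
```

>>> carry_out([
  {"angular": [0, 0, 0], "translation": [0, 0, 0.03], "fingers": 0.5},
  {"angular": [0, 0, 0], "translation": [0, 0, 0.03], "fingers": 0.5},
  {"angular": [0, 0, 0], "translation": [0, 0, 0], "fingers": 0.5},
  {"angular": [0, 0, 0], "translation": [0, 0, 0], "fingers": 0.5},
])

```text
t: 23.6
tcp_pos: [0.4499, 0.3298, 0.2789]
eef_rot: [[0.998, -0.066, -0.0], [-0.066, -0.998, 0.0], [-0.0, -0.0, -1.0]]
contact_force: [-0.7, -0.1, -0.4]
finger_gap: 0.0543
gripper_force: 20.0
```

>>> carry_out([
  {"angular": [0, 0, 0], "translation": [0, 0, 0.03], "fingers": 0.5},
  {"angular": [0, 0, 0], "translation": [0, 0, 0.02], "fingers": 0.5},
  {"angular": [0, 0, 0], "translation": [0, 0, 0], "fingers": 0.5},
  {"angular": [0, 0, 0], "translation": [0, 0, 0], "fingers": 0.5},
])

```text
t: 23.93
tcp_pos: [0.4499, 0.3297, 0.2782]
eef_rot: [[0.998, -0.067, 0.001], [-0.067, -0.998, 0.0], [0.001, -0.0, -1.0]]
contact_force: [-1.9, -0.4, 4.5]
finger_gap: 0.0548
gripper_force: 20.0
```

>>> carry_out([
  {"angular": [0, 0, 0], "translation": [0, 0, 0], "fingers": 0.64},
  {"angular": [0, 0, 0], "translation": [0, 0, 0], "fingers": 0.7},
  {"angular": [0, 0, 0], "translation": [0, 0, 0], "fingers": 0.85},
  {"angular": [0, 0, 0], "translation": [0, 0, 0], "fingers": 0.9},
  {"angular": [0, 0, 0], "translation": [0, 0, 0], "fingers": 0.9},
  {"angular": [0, 0, 0], "translation": [0, 0, -0.3], "fingers": 0.9},
  {"angular": [0, 0, 0], "translation": [0, 0, -0.6], "fingers": 0.9},
  {"angular": [0, 0, 0], "translation": [0, 0, -0.9], "fingers": 0.9},
  {"angular": [0, 0, 0], "translation": [0, 0, -0.9], "fingers": 0.9},
  {"angular": [0, 0, 0], "translation": [0, 0, -0.9], "fingers": 0.9},
  {"angular": [0, 0, 0], "translation": [0, 0, -0.9], "fingers": 0.9},
  {"angular": [0, 0, 0], "translation": [0, 0, -0.5], "fingers": 0.9},
])

```text
t: 24.93
tcp_pos: [0.4496, 0.3295, 0.4321]
eef_rot: [[0.998, -0.067, 0.004], [-0.067, -0.998, 0.003], [0.004, -0.003, -1.0]]
contact_force: [-0.6, -0.3, -0.1]
finger_gap: 0.0794
gripper_force: 0.0
```

>>> carry_out([
  {"angular": [0, 0, 0], "translation": [-0.5, 0.6, 0], "fingers": 1},
  {"angular": [0, 0, 0], "translation": [-0.6, 0.8, 0], "fingers": 1},
  {"angular": [0, 0, 0], "translation": [-0.6, 0.8, 0], "fingers": 1},
  {"angular": [0, 0, 0], "translation": [-0.3, 0.5, 0], "fingers": 1},
  {"angular": [0, 0, 0], "translation": [0, 0, 0], "fingers": 1},
  {"angular": [0, 0, 0], "translation": [0, 0, 0], "fingers": 1},
])

```text
t: 25.43
tcp_pos: [0.3844, 0.2526, 0.4286]
eef_rot: [[0.998, -0.067, 0.002], [-0.067, -0.998, 0.001], [0.002, -0.002, -1.0]]
contact_force: [0.5, 0.2, 0.5]
finger_gap: 0.0883
gripper_force: 0.0
```

Run:
```python
from yaw import *
s=env.state(); p=np.array(s["tcp_pos"]); print(p,s["t"])
c=cam("wrist");i,d=env.get_image("wrist"); P=cloud(d,c).reshape(-1,3)
q=P[(np.hypot(P[:,0]-.45,P[:,1]-.33)<.03)]; print("top z",np.percentile(q[:,2],99.5))
cen,m=skirt(P,[.45,.3297],.092); a=coneyaw(P,cen,.092); print(cen,m,a[:2])
i2,_=env.get_image("scene")
k=np.hstack([cv2.resize(i[...,::-1],(400,300)),cv2.resize(i2[170:320,200:400,::-1],(400,300))]); cv2.imwrite("pics/end.png",k)
```

```text
[0.38438273 0.25263767 0.42861832] 25.4333
top z 0.3441859507991952
[0.44990409 0.33013444] 235 (np.int64(70), np.float64(68.67763023268313))
```

View pics/end.png

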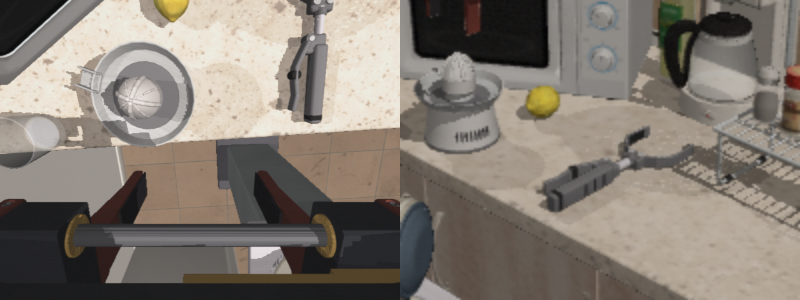

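The cone sits upright in the press at about (140,97) in the left half, and the grabber lies flat and clear of everything. I'll check the cone's top height and hand in if it is right.

Run:
```python
from h import *
c=cam("wrist");i,d=env.get_image("wrist"); P=cloud(d,c).reshape(-1,3)
q=P[(np.hypot(P[:,0]-.45,P[:,1]-.33)<.012)&(P[:,2]<.2)]; z=np.percentile(q[:,2],95); print(z)
if .147<z<.156: print(env.hand_in())
```

```text
0.1522314658319856
the job is handed in; nothing more can be done
None
```

The job is handed in: the cone sits fully home on the press splines (top measured at 152 mm, as expected), and the grabber lies flat on the open worktop, clear of the rack and about 28 cm from the cone.

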